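Dry-fit a marble inlay and show its underside to the camera

TASK

The marble inlay in the fitting jig is propped up at one end by the stiff knock-out pin: press it down until the inlay sits level, fully home in its recess. Then take it out and show it to the inspection camera: hold it in the air 10 cm in front of the lens, centred on it, with its flat underside square to the lens and its long sides parallel to the long sides of the camera housing. Finish while still holding it there; do not knock the camera, and leave the mug, the hammer and the spare block where they are.

Things in the scene. Friction and masses are not known exactly. Their poses are not given: they have to be found in the camera images.
- stone: the inlay: a plain marble slab, 84 mm long (its x) by 46 mm wide (its y) by 20 mm thick (its z, up), about 0.2 kg. Origin at the centre of its underside. It starts lying in the jig's recess, long side along the recess, its +x end raised about 8 to 12 mm by the pin under it, its -x end on the recess floor
- jig: light wooden board fixed to the bench, 170 mm (x) by 112 mm (y), top face 22 mm above the bench. In its middle a recess 90 mm (x) by 52 mm (y), 6 mm deep (floor 16 mm above the bench). Origin at the centre of its underside, on the bench; z up. Seated, the inlay lies flat on the recess floor and stands 14 mm above the board
- pin (a joint): steel knock-out pin, 12 mm diameter, in the recess floor on the recess's long centre line, 34 mm from the jig's centre towards the jig's +x end: height of its top above the recess floor in m, 0 (flush) to 0.013. No spring: it slides down under about 6 N beyond what the inlay weighs on it, and stays where it is pushed
- camera: inspection camera fixed to the bench: grey foot 120 mm (x) by 90 mm (y), 12 mm thick, with two aluminium side brackets carrying the black camera head; about 140 mm high in all. Origin on the bench under the foot, 15 mm to -x of the foot's centre; the head sits 30 mm to +x of the origin; z up
- camera_head: black camera housing, 92 (its x) by 64 (y) by 35 mm, a round grey lens (48 mm wide, 20 mm long) in the middle of its upper face. Origin: centre of its rear face, 60 mm above the bench. z = viewing direction out through the lens, 25 degrees from vertical, leaning to the camera's -x side (roughly to the robot). The glass is at z = 55 mm
- view_point (a point): the point in the air on the lens axis 100 mm in front of the glass (155 mm along z from the camera_head origin, about 200 mm above the bench), where the centre of the inlay's underside belongs; axes as camera_head
- spare_blank: bystander: loose marble block 45 x 45 x 28 mm; origin at the centre of its underside
- mug: bystander: white mug, 72 mm diameter, 75 mm high; origin at the centre of its underside
- hammer: bystander: hammer 240 mm long lying along its x
There are look-alikes about, which are no part of the job. Leave any blue or turquoise look-alike of the jig alone.

How it is judged (in metres and radians):
On the way:
1. the inlay sits level and fully home in the recess, the pin pressed down (angle between the z axis of stone and the z axis of jig, either way round below 0.03 rad and z of stone in the frame of jig below 0.018 m and horizontal distance between stone and jig below 0.007 m and value of joint pin below 0.002 m), for 0.2 s.
At the end, for the whole second after the job is handed in: The fingers hold the inlay still in the air, touching neither jig nor camera: centre of its underside within 18 mm of the view point, underside facing the lens and square to it within 8 degrees, long sides parallel to the housing's within 9 degrees; the pin stays down (distance between stone and view_point below 0.018 m and angle between the z axis of stone and the z axis of camera_head, either way round below 0.14 rad and angle between the x axis of stone and the x axis of camera_head, either way round below 0.16 rad and angle between stone's own z axis and vertical below 0.7 rad and height (world z) of stone above 0.17 m and linear speed of stone below 0.02 m/s and contact force between the fingers and stone above 3 N and contact force between stone and jig below 0.1 N and contact force between stone and camera below 0.1 N and value of joint pin below 0.003 m); the arm keeps its last pose, push and grip.
It fails at once if the camera is knocked (more than 4 N) (contact force between camera and anything else above 4 N).
It fails at once if the spare block is moved more than 25 mm (distance of spare_blank from where it was at the start of the episode above 0.025 m).
It fails at once if the mug is moved more than 25 mm (distance of mug from where it was at the start of the episode above 0.025 m).
It fails at once if the hammer is moved more than 25 mm (distance of hammer from where it was at the start of the episode above 0.025 m).
It also fails if it takes over 48 s, if anything falls off the work surface, if the arm or the gripper's body presses on something with over 40 N, if the wrist force passes 120 N, or if a joint passes its speed limit or range.

ROBOT

A 6-joint arm with a two-finger parallel gripper is mounted at the origin on the work surface. World frame = base frame: x ahead of the robot, y to its left, z up, the work surface at z = 0. Lengths are in mm, angles in rad, forces in N, time in s.
With the tool pointing down it reaches from about 275 to 750 mm from the base axis. Payload 10.2 kg.
Tool frame: the origin (TCP) lies between the finger pads; the fingertips stand 8 mm ahead of it and the grasp point (between the pads) lies 11 mm behind it; z points along the fingers, y is the line along which they close (so a half turn about z gives the same grasp; the last joint's range is limited). The gripper opens to 85 mm and grips with 20 to 120 N. Pads are 22 mm wide; open, the fingers measure 114 mm over their backs; the gripper's body (76 mm by 85 mm) begins 54 mm behind the grasp point. The pads swing forward as they close: fully open they stand 13 mm farther back than shut.
Start: joints at [0.913, 0.313, 1.498, -0, 1.331, -0.223], TCP at [221.158, 476.151, 207.894] pointing down, gripper open.
Joint ranges: [-2.94, 2.94], [-0.97, 2.17], [0.19, 2.56], [-1.23, 4.37], [0.02, 3.11], [-2.88, 2.88]. Speed limits (rad/s): [2.39, 2.39, 3.01, 3.14, 3.14, 3.14].

INTERFACE

Orientations are given as a unit quaternion [w, x, y, z].
In Python, from rig import * gives the robot as it stands.
- The arm moves only by the shell command python3 -m handwheel 'ROWS' [FORCE]. ROWS is JSON, a list that holds one entry, the list of rows, each a list of 7 numbers: the shift along the world's x, y, z in mm, then the turn, a rotation vector about the world's x, y, z in degrees, then the opening, from -1 (shut) to 1 (fully open). A call has 1 to 8 rows; each row shifts and turns the commanded pose from where the row before left it; what a row does not reach is not made up. A row lasts 1/8 s, in which the tool goes at most 62.5 mm and 10.7 degrees, less where a joint would pass 70% of its speed; a pose out of reach is approached as far as the arm can. A call is refused whole if a number of a shift passes 62.5 or a number of a turn 10.7, either way. A call with a gripper value outside its range is refused whole. The fingers move at their own pace and stop on an object; FORCE is the grip in N (left out, the last holds). Time passes only in rows, so rows that do not move let the fingers close. It gives the time, the measured TCP pose, the force, the opening and the grip force at its end, in the units of the state.
- sense(): the state, without advancing time (a new reading comes with each control period).
- capture(name): name is "scene" or "top" or "wrist"; returns a dict with "image" (384x512x3 uint8, red, green, blue), "fx", "fy", "cx", "cy" (pixels), "rvec" (rotation vector, rad) and "tvec" (3), from world to camera coordinates, as OpenCV has them; the wrist camera has in their place "hand_eye" (4x4, takes a point from camera to tool coordinates, whose origin is the TCP and whose axes are the flange's). Camera axes: x right, y down, z forward; pixel columns grow to the right and rows downward; lengths in mm; the calibration is good to about 2 mm. A picture is of the moment at which its call begins: read the wrist's pose just before it. There is no depth.
- finish_job(): hands the job in; it is judged then, once.
The state is a dict: "time_s": time; "joints": joint angles; "dq": joint speeds; "tau": joint torques, N m; "eef_pos": TCP position; "ee_rot": TCP orientation; "force": force on the tool from outside, world axes, zero at the start; "wrist_torque": the same for the moment, N m; "grip_width": opening from 0.0 (shut) to 1.0 (fully open); "grip_force": force on a finger pad.
Only numpy, scipy, OpenCV 4.12 (cv2) and the standard library are available. Lean on these libraries where they do the work, as an engineer would, in place of code of your own. Each camera call takes 0.05 s, during which the arm holds its last target. There are 200 camera calls.

## Working session

There is one attempt and no reset: what is moved stays moved. The work goes in short steps, Python scripts to look and compute and a shell command to move; the robot and the scene stay as the last step left them, time stands still between calls to the robot, and variables do not carry over. Pictures are saved under pics/ and viewed, at most 10 in all, crops included, and the job is handed in when it is done.

```bash
ls; mkdir -p pics; python3 - <<'E'
from rig import *
import cv2
for n in ("scene","top"):
    c=capture(n); cv2.imwrite(f"pics/{n}0.png",c["image"][:,:,::-1])
    import pickle; pickle.dump(c,open(f"{n}0.pkl","wb"))
    print(n,c["fx"],c["cx"],c["cy"],c["rvec"],c["tvec"])
s=sense(); print(s)
E
```

```text
pics
scene 385.92866908789017 253.07763031889243 187.6637639379867 [ 2.20230668  1.00820356 -0.43140279] [-351.91527108 -187.6205243  1381.17109055]
top 496.9186103082171 251.51124551320436 191.10563583418246 [ 2.11732266 -2.13960242  0.2044768 ] [   9.11234456  562.27283242 1149.69898029]
{'time_s': 0.1, 'joints': array([ 9.12637021e-01,  3.13371946e-01,  1.49837919e+00,  1.14243887e-05,
        1.33103474e+00, -2.23389455e-01]), 'dq': array([-0.00143053, -0.00267143, -0.00186912, -0.00142063,  0.00061949,
        0.00071873]), 'tau': array([ 4.02965583e-03, -4.12896287e+01, -2.60142303e+01, -2.99114333e-05,
        3.03084315e-03,  9.09175412e-06]), 'eef_pos': array([220.96309041, 475.93514793, 207.39683591]), 'ee_rot': array([-2.59554992e-04,  2.15678125e-01,  9.76464331e-01, -5.37219122e-04]), 'force': array([ 0.31291336,  0.29384609, -0.20952773]), 'wrist_torque': array([-0.02906594, -0.04772894,  0.02314884]), 'grip_force': 0.0, 'grip_width': 1.0002045605887142}
```

View pics/scene0.png

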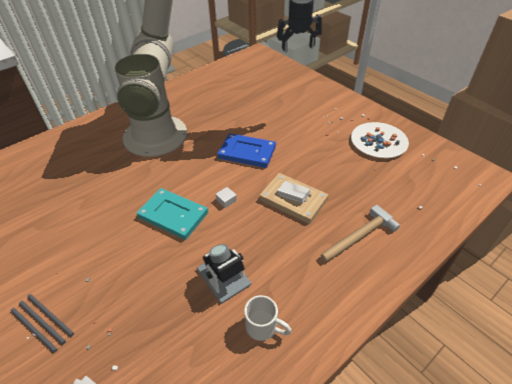

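View pics/top0.png

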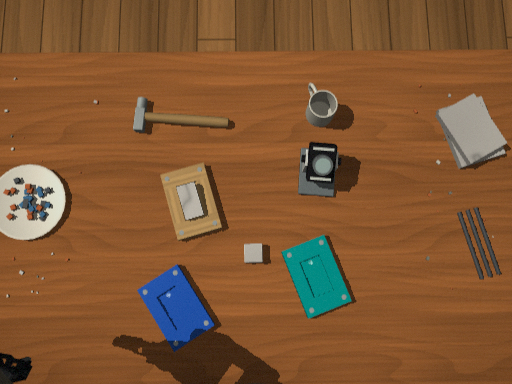

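The scene view shows three jig-like boards: wooden at scene (293,198) / top (191,201), blue at top (176,307), and teal at top (317,277). The wooden one holding the marble slab fits the description. The inspection camera is at top (320,168), mug at (321,107), spare block at (254,253) and hammer at (180,120). I'll confirm in one enlarged crop and measure at the same time.

```bash
cat > h.py <<'E'
import numpy as np, cv2, pickle
from scipy.spatial.transform import Rotation as R
def cam(c, s=None):
    "world->cam R,t ; s = sense() for the wrist camera"
    if "hand_eye" in c:
        q=s["ee_rot"]; T=np.eye(4); T[:3,:3]=R.from_quat(np.r_[q[1:],q[0]]).as_matrix(); T[:3,3]=s["eef_pos"]
        W=np.linalg.inv(T@np.array(c["hand_eye"])); return W[:3,:3],W[:3,3]
    return cv2.Rodrigues(np.array(c["rvec"],float))[0],np.array(c["tvec"],float).ravel()
def ray(c,px,s=None):
    r,t=cam(c,s); p=np.atleast_2d(px).astype(float)
    d=np.c_[(p[:,0]-c["cx"])/c["fx"],(p[:,1]-c["cy"])/c["fy"],np.ones(len(p))]@r
    return -r.T@t,d
def onz(c,px,z,s=None):
    o,d=ray(c,px,s); return o+d*((z-o[2])/d[:,2])[:,None]
def proj(c,P,s=None):
    r,t=cam(c,s); q=np.atleast_2d(P)@r.T+t
    return np.c_[q[:,0]/q[:,2]*c["fx"]+c["cx"],q[:,1]/q[:,2]*c["fy"]+c["cy"]]
E
python3 - <<'E'
from h import *
t=pickle.load(open("top0.pkl","rb")); s=pickle.load(open("scene0.pkl","rb"))
def crop(c,x,y,w,h,k): return cv2.resize(c["image"][y:y+h,x:x+w,::-1],None,fx=k,fy=k,interpolation=cv2.INTER_CUBIC)
a=np.hstack([crop(t,150,155,80,60+30,4)[:300,:320],crop(t,285,130,70,75,4)])
b=np.hstack([crop(s,250,165,85,65,4),crop(s,190,235,65,65,4)])
w=max(a.shape[1],b.shape[1]); f=lambda m: cv2.copyMakeBorder(m,0,0,0,w-m.shape[1],cv2.BORDER_CONSTANT)
im=np.vstack([f(a),f(b)]);print(im.shape); cv2.imwrite("pics/crop1.png",im)
hsv=cv2.cvtColor(t["image"],cv2.COLOR_RGB2HSV)
for n,p in dict(jig=(170,190),stone=(190,200),bench=(120,250),camfoot=(305,190),board=(210,225)).items(): print(n,hsv[p[1],p[0]])
o,_=ray(t,(0,0));print(o); o,_=ray(s,(0,0));print(o)
for n,p in dict(jig=(191,201),cam=(320,168),mug=(321,107),spare=(254,253),ham=(180,120)).items(): print(n,onz(t,p,20).round())
E
```

```text
(560, 600, 3)
jig [ 18 126 186]
stone [ 17  22 162]
bench [ 14 172 138]
camfoot [ 75  14 106]
board [ 18 125 167]
[ 342.66441385   13.55563853 1233.06076993]
[1070.93837324 -423.90574793  860.27572216]
jig [[545. 153.  20.]]
cam [[ 625. -169.   20.]]
mug [[ 786. -178.   20.]]
spare [[415.  -1.  20.]]
ham [[754. 183.  20.]]
```

View pics/crop1.png

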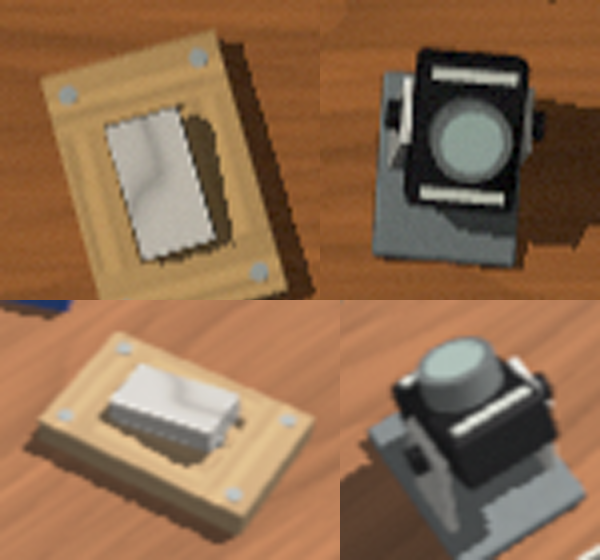

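The crop confirms it: the wooden board with four screws holds the marble slab, and the slab's far end (towards world +x) is raised, with the wider shadow and gap there. The camera lens is at about top (322.5,165) and scene (220,252.5). The head's long side runs roughly along world x.

```bash
python3 - <<'E'
from h import *
from rig import *
t=pickle.load(open("top0.pkl","rb")); s=pickle.load(open("scene0.pkl","rb"))
im=t["image"]; hsv=cv2.cvtColor(im,cv2.COLOR_RGB2HSV)
m=((hsv[...,0]>15)&(hsv[...,0]<25)&(hsv[...,1]>80)&(hsv[...,1]<150)&(hsv[...,2]>120)).astype(np.uint8)
m[:,:140]=0;m[:,240:]=0;m[:150]=0;m[250:]=0
cs=max(cv2.findContours(m,cv2.RETR_EXTERNAL,cv2.CHAIN_APPROX_NONE)[0],key=cv2.contourArea)
w=onz(t,cv2.convexHull(cs)[:,0],22)[:,:2].astype(np.float32)
print("jig",cv2.minAreaRect(w))
ms=((hsv[...,1]<45)&(hsv[...,2]>120)).astype(np.uint8); ms[:,:165]=0;ms[:,215:]=0;ms[:180]=0;ms[225:]=0
c2=max(cv2.findContours(ms,cv2.RETR_EXTERNAL,cv2.CHAIN_APPROX_NONE)[0],key=cv2.contourArea)
print("stone",cv2.minAreaRect(onz(t,c2[:,0],40)[:,:2].astype(np.float32)))
print("lens top z110",onz(t,(322.5,165),110)," scene",onz(s,(220,252.5),110))
# foot edges from crop pixels
f=np.array([(375,250),(515,265),(385,72)],float); f=f-[320,0]; f=f/4+[285,130]; print("foot",onz(t,f,12))
h=np.array([(433,73),(519,79),(420,193),(504,199)],float)-[320,0]; h=h/4+[285,130]; print("strips",onz(t,h,95))
c=capture("wrist"); print(c["hand_eye"],c["fx"])
E
```

```text
jig ((546.5560302734375, 154.30117797851562), (170.5238494873047, 111.74382019042969), 15.835245132446289)
stone ((543.0170288085938, 154.17445373535156), (85.28271484375, 45.365177154541016), 16.66338348388672)
lens top z110 [[ 611.599022   -161.91221698  110.        ]]  scene [[ 621.1097616  -163.38137074  110.        ]]
foot [[ 565.03719111 -115.16696829   12.        ]
 [ 554.65565054 -202.36208968   12.        ]
 [ 679.9589968  -124.80235372   12.        ]]
strips [[ 656.15686061 -143.83413163   95.        ]
 [ 652.01373995 -194.68546388   95.        ]
 [ 583.59294564 -133.75607181   95.        ]
 [ 579.52766348 -182.86128872   95.        ]]
[[ 1.65217847e-03 -9.52350364e-01 -3.05001729e-01  7.90682778e+01]
 [ 9.99998392e-01  1.78601846e-03 -1.59800772e-04  5.29069641e-01]
 [ 6.96925040e-04 -3.05000974e-01  9.52351784e-01 -1.64968297e+02]
 [ 0.00000000e+00  0.00000000e+00  0.00000000e+00  1.00000000e+00]] 282.1230634316998
```

Wooden jig is at (546.5,154.3), yaw about 15.8°, and its measured size matches. Next I move to a spot between the jig and camera for a wrist view.

```bash
python3 -m handwheel '[[[27,-43,4,0,0,5,-1],[27,-43,4,0,0,5,-1],[27,-43,4,0,0,5,-1],[27,-43,4,0,0,5,-1],[27,-43,4,0,0,5,-1],[27,-43,4,0,0,0,-1],[27,-43,4,0,0,0,-1],[27,-43,4,0,0,0,-1]]]' 25; python3 -m handwheel '[[[27,-43,0,0,0,0,-1],[27,-43,0,0,0,0,-1],[27,-43,0,0,0,0,-1],[0,0,0,0,0,0,-1],[0,0,0,0,0,0,-1]]]'
python3 - <<'E'
from h import *
from rig import *
s=sense(); c=capture("wrist"); pickle.dump((c,s),open("w1.pkl","wb")); print(s["eef_pos"],s["ee_rot"],s["force"])
cv2.imwrite("pics/w1.png",cv2.resize(c["image"][:,:,::-1],(800,600)))
E
```

```text
time_s: 1.15
eef_pos: [437.7, 130.6, 240.0]
ee_rot: [-0.0, -0.001, 1.0, 0.0]
force: [0.7, 1.0, -0.1]
grip_width: 0.001
grip_force: 0.0
time_s: 1.78
eef_pos: [517.8, 3.5, 239.7]
ee_rot: [-0.0, -0.001, 1.0, 0.0]
force: [0.7, -0.4, -0.2]
grip_width: -0.006
grip_force: 0.0
[517.8303544    3.49585436 239.65694489] [-3.58849766e-04 -7.37297064e-04  9.99999647e-01  1.81638636e-04] [ 0.74263117 -0.43983119 -0.19635944]
```

View pics/w1.png

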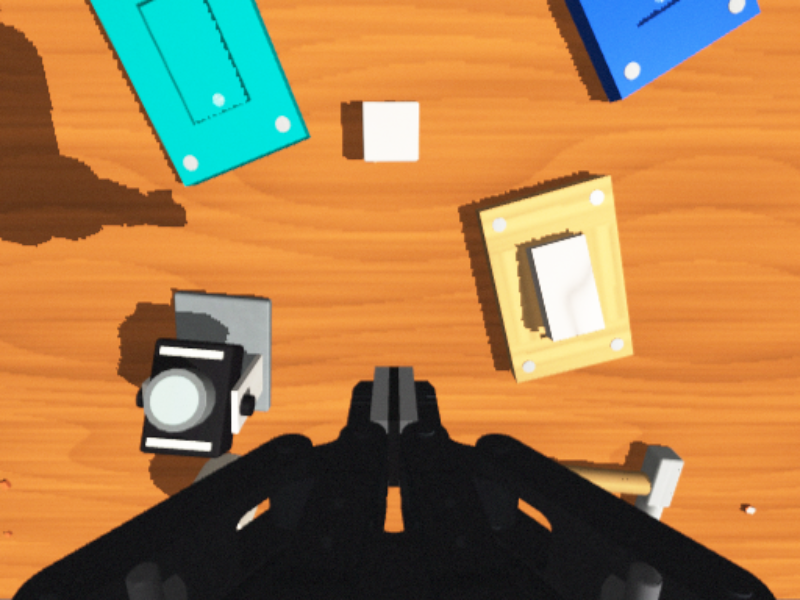

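The wrist view shows the lens at about (178,400), the near strip at (192,352) and far strip at (179,444). The jig is at about (556,280) with the stone on it at (568,287). I'll measure these by masks.

```bash
python3 - <<'E'
from h import *
c,s=pickle.load(open("w1.pkl","rb")); im=c["image"]; hsv=cv2.cvtColor(im,cv2.COLOR_RGB2HSV)
def big(m,x0,y0,x1,y1,n=1):
    k=np.zeros_like(m,np.uint8); k[y0:y1,x0:x1]=m[y0:y1,x0:x1]
    return sorted(cv2.findContours(k,cv2.RETR_EXTERNAL,cv2.CHAIN_APPROX_NONE)[0],key=cv2.contourArea)[::-1][:n]
V=hsv[...,2].astype(int);S=hsv[...,1].astype(int);H=hsv[...,0].astype(int)
j=big((H>=17)&(H<32)&(S<170)&(V>140),295,105,415,250)[0]
print("jig",cv2.minAreaRect(onz(c,cv2.convexHull(j)[:,0],22,s)[:,:2].astype(np.float32)))
st=big((S<50)&(V>150),335,145,390,222)[0]
print("stone z40",cv2.minAreaRect(onz(c,st[:,0],41,s)[:,:2].astype(np.float32)))
print("stone quad px",cv2.approxPolyDP(st,4,True)[:,0].tolist())
for z,b in ((75,(98,215,150,234)),(107,(88,274,145,295))):
    k=big((V>225)&(S<40),*b)[0]; r=cv2.minAreaRect(k); print(r, onz(c,r[0],z,s), cv2.minAreaRect(onz(c,k[:,0],z,s)[:,:2].astype(np.float32)))
l=big((V>150)&(S<60),88,234,134,280)[0]; e=cv2.fitEllipse(l); print("lens",e,onz(c,e[0],110,s))
f=big((S<60)&(V>100)&(V<200),105,182,176,265)[0]; print("foot px",cv2.approxPolyDP(f,3,True)[:,0].tolist())
p=np.array([(174,291),(271,299),(270,411)])*.64; print("foot",onz(c,p,12,s))
pickle.dump((l,),open("l.pkl","wb"))
# triangulate lens from the three views
A=[];B=[]
for cc,ss,px in((c,s,e[0]),(pickle.load(open("top0.pkl","rb")),None,(322.5,165)),(pickle.load(open("scene0.pkl","rb")),None,(220,252.5))):
    o,d=ray(cc,px,ss); d=d[0]/np.linalg.norm(d[0]); P=np.eye(3)-np.outer(d,d); A.append(P);B.append(P@o)
print("lens tri",np.linalg.solve(sum(A),sum(B)))
E
```

```text
jig ((545.1121826171875, 154.54141235351562), (170.73590087890625, 112.59858703613281), 15.916669845581055)
stone z40 ((542.6599731445312, 154.8104248046875), (89.53593444824219, 46.180931091308594), 18.464275360107422)
stone quad px [[373, 150], [340, 159], [354, 218], [386, 210]]
((122.06208038330078, 225.2551727294922), (40.02792739868164, 4.484456539154053), 4.763641834259033) [[ 586.83897935 -160.12186907   75.        ]] ((586.838134765625, -160.1826934814453), (50.61477279663086, 6.28906774520874), 84.89684295654297)
((113.64138793945312, 283.8034973144531), (41.107513427734375, 4.816637992858887), 4.763641834259033) [[ 651.12510092 -165.30180776  107.        ]] ((651.116943359375, -165.4879150390625), (50.29358673095703, 7.029904842376709), 84.52346801757812)
lens ((111.555419921875, 255.95111083984375), (37.46163558959961, 40.065277099609375), 58.521148681640625) [[ 610.60032267 -160.46534847  110.        ]]
foot px [[112, 188], [113, 199], [134, 201], [146, 210], [144, 219], [164, 227], [149, 249], [168, 228], [168, 250], [164, 256], [160, 252], [163, 262], [171, 262], [173, 193]]
foot [[ 553.58407939 -198.57053305   12.        ]
 [ 561.0856313  -109.31540909   12.        ]
 [ 680.04913575 -119.98462741   12.        ]]
lens tri [ 614.79650699 -162.66011753  102.73803654]
```

Jig is at (545.3,154.4), yaw 15.9°. Camera yaw is -5° with its origin near (603.3,-160), which puts the view point near (568,-157,200.5). Next I press on the raised end, close to the pin.

```bash
python3 -m handwheel '[[[14.5,40,-10,0,0,4,-1],[14.5,40,-10,0,0,4,-1],[14.5,40,-10,0,0,4,-1],[14.5,40,-10,0,0,4,-1],[0,0,-45,0,0,0,-1],[0,0,-45,0,0,0,-1],[0,0,-45,0,0,0,-1],[0,0,0,0,0,0,-1]]]'; python3 -m handwheel '[[[0,0,-3,0,0,0,-1],[0,0,-3,0,0,0,-1],[0,0,-3,0,0,0,-1],[0,0,0,0,0,0,-1]]]'
```

```text
time_s: 2.82
eef_pos: [573.8, 163.9, 62.6]
ee_rot: [-0.003, -0.141, 0.99, 0.0]
force: [0.8, 0.4, -0.3]
grip_width: -0.003
grip_force: 0.0
time_s: 3.32
eef_pos: [576.2, 163.1, 56.1]
ee_rot: [0.0, -0.14, 0.99, -0.0]
force: [-0.1, -1.0, -0.3]
grip_width: -0.0
grip_force: 0.0
```

```bash
python3 -m handwheel '[[[0,0,-2,0,0,0,-1],[0,0,-2,0,0,0,-1],[0,0,-2,0,0,0,-1],[0,0,0,0,0,0,-1]]]'; python3 -m handwheel '[[[0,0,-2,0,0,0,-1],[0,0,-2,0,0,0,-1],[0,0,0,0,0,0,-1]]]';
```

```text
time_s: 3.82
eef_pos: [576.1, 163.1, 49.7]
ee_rot: [-0.0, -0.14, 0.99, -0.0]
force: [0.2, -0.6, -0.2]
grip_width: -0.006
grip_force: 0.0
time_s: 4.2
eef_pos: [576.0, 163.1, 45.7]
ee_rot: [-0.0, -0.14, 0.99, 0.0]
force: [0.1, 0.2, -0.3]
grip_width: 0.001
grip_force: 0.0
```

```bash
python3 -m handwheel '[[[0,0,-1.5,0,0,0,-1],[0,0,-1.5,0,0,0,-1],[0,0,0,0,0,0,-1]]]'; python3 - <<'E'
from h import *
from rig import *
s=sense(); c=capture("wrist"); pickle.dump((c,s),open("w2.pkl","wb"))
t=capture("scene")
a=cv2.resize(c["image"][100:340,136:376,::-1],(400,400)); b=cv2.resize(t["image"][150:230,250:330,::-1],(400,400),interpolation=cv2.INTER_CUBIC)
cv2.imwrite("pics/w2.png",np.hstack([a,b]))
E
```

```text
time_s: 4.58
eef_pos: [576.1, 163.1, 42.8]
ee_rot: [-0.0, -0.14, 0.99, 0.0]
force: [-0.0, -0.2, 0.6]
grip_width: -0.0
grip_force: 0.0
```

View pics/w2.png

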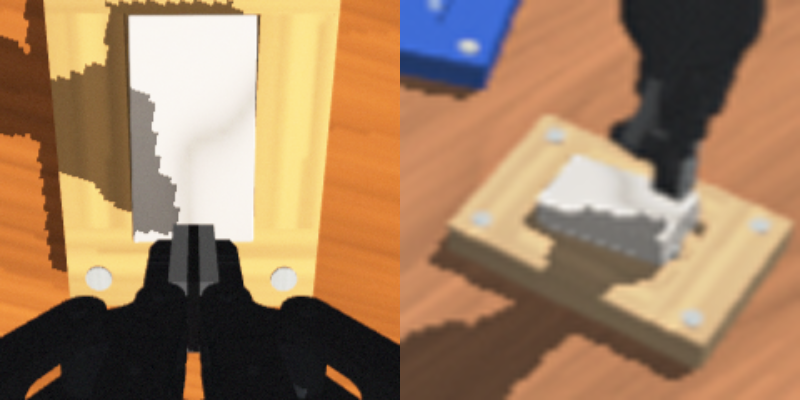

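The crop shows the closed fingertips over the stone's raised end at crop (195,228), and contact isn't evident yet. Going on down in small steps.

```bash
python3 -m handwheel '[[[0,0,-1.5,0,0,0,-1],[0,0,0,0,0,0,-1]]]'; python3 -m handwheel '[[[0,0,-1.5,0,0,0,-1],[0,0,0,0,0,0,-1]]]'
```

```text
time_s: 4.92
eef_pos: [576.1, 163.1, 41.3]
ee_rot: [-0.0, -0.14, 0.99, 0.0]
force: [0.5, -1.0, 0.7]
grip_width: 0.006
grip_force: 0.0
time_s: 5.18
eef_pos: [576.1, 163.2, 39.7]
ee_rot: [-0.0, -0.14, 0.99, 0.0]
force: [-0.0, -0.0, -0.7]
grip_width: 0.0
grip_force: 0.0
```

```bash
python3 - <<'E'
from h import *
c,s=pickle.load(open("w2.pkl","rb"))
r,t=cam(c,s); 
q=R.from_quat(np.r_[s["ee_rot"][1:],s["ee_rot"][0]]).as_matrix()
for L in (0,4,8): print(L,proj(c,s["eef_pos"]+q@np.array([[11,0,L],[-11,0,L]])[0],s),proj(c,s["eef_pos"]+q@np.array([-11,0,L]),s))
E
```

```text
0 [[250.20292278 216.18858378]] [[250.19947092 247.42144195]]
4 [[250.227192   213.82326632]] [[250.22294474 244.50846639]]
8 [[250.25046367 211.55517051]] [[250.24548743 241.71103887]]
```

```bash
python3 - <<'E'
from h import *
from rig import *
s=sense(); t=capture("scene"); c=capture("wrist"); p=capture("top")
print(s["eef_pos"],s["force"])
q=R.from_quat(np.r_[s["ee_rot"][1:],s["ee_rot"][0]]).as_matrix()
for L in (8,0,-8): print(L,(proj(t,[s["eef_pos"]+q@np.array([x,0,L]) for x in(-11,0,11)])-[255,160]).round(1).tolist())
b=cv2.resize(t["image"][160:220,255:335,::-1],(800,600),interpolation=cv2.INTER_CUBIC)
def d(z,px): 
    for P,col in px: cv2.circle(b,tuple(((proj(t,P)[0]-[255,160]+.5)*10).astype(int)),4,col,-1)
ax=np.array([np.cos(.2775),np.sin(.2775),0]);ay=np.array([-ax[1],ax[0],0]);C=np.array([545.3,154.4,0])
d(0,[(C+ax*i*42+ay*j*23+[0,0,z],(0,0,255)) for i in(-1,1) for j in(-1,1) for z in (36,)])
d(0,[(C+ax*i*85+ay*j*56+[0,0,22],(255,0,0)) for i in(-1,1) for j in(-1,1)])
d(0,[(s["eef_pos"]+q@np.array([x,0,L]),(0,255,0)) for x in(-11,11) for L in (8,)])
cv2.imwrite("pics/s3.png",b)
E
```

```text
[576.06553009 163.1704438   39.73673758] [-0.04635567 -0.0017884  -0.69364434]
8 [[51.2, 37.5], [47.9, 36.0], [44.5, 34.5]]
0 [[51.5, 35.6], [48.1, 34.1], [44.7, 32.6]]
-8 [[51.7, 33.8], [48.3, 32.2], [44.9, 30.7]]
```

View pics/s3.png

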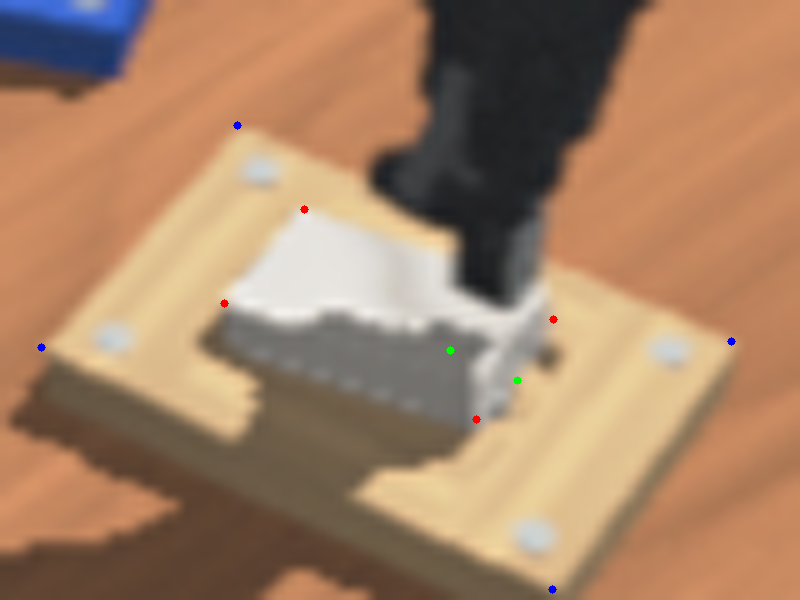

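Blue and red overlay points fit the jig and the home outline. The stone's +x end is still about 3 px (~11 mm) above home. The fingertips end at crop (505,305), higher than the nominal 8 mm ahead of the TCP. Descending further under force guard.

```bash
python3 -m handwheel '[[[0,0,-2,0,0,0,-1],[0,0,0,0,0,0,-1]]]'; python3 -m handwheel '[[[0,0,-2,0,0,0,-1],[0,0,0,0,0,0,-1]]]';python3 -m handwheel '[[[0,0,-2,0,0,0,-1],[0,0,0,0,0,0,-1]]]'
```

```text
time_s: 5.58
eef_pos: [576.0, 163.1, 37.7]
ee_rot: [-0.0, -0.14, 0.99, 0.0]
force: [0.3, 0.0, -1.1]
grip_width: 0.0
grip_force: 0.0
time_s: 5.82
eef_pos: [576.0, 163.2, 35.7]
ee_rot: [-0.0, -0.14, 0.99, -0.0]
force: [-0.6, -0.7, 0.3]
grip_width: 0.004
grip_force: 0.0
time_s: 6.08
eef_pos: [576.1, 163.1, 33.7]
ee_rot: [-0.0, -0.14, 0.99, 0.0]
force: [-0.1, 0.1, -0.1]
grip_width: -0.003
grip_force: 0.0
```

```bash
python3 -m handwheel '[[[0,0,-2,0,0,0,-1],[0,0,0,0,0,0,-1]]]'; python3 -m handwheel '[[[0,0,-2,0,0,0,-1],[0,0,0,0,0,0,-1]]]'|grep -E 'pos|force';python3 -m handwheel '[[[0,0,-2,0,0,0,-1],[0,0,0,0,0,0,-1]]]'|grep -E 'pos|force'
```

```text
time_s: 6.32
eef_pos: [576.1, 163.1, 31.7]
ee_rot: [-0.0, -0.14, 0.99, 0.0]
force: [-0.7, 0.6, 0.9]
grip_width: 0.0
grip_force: 0.0
eef_pos: [576.0, 163.2, 29.7]
force: [0.1, 0.2, -0.0]
grip_force: 0.0
eef_pos: [576.0, 163.2, 27.7]
force: [-0.1, -0.1, -0.5]
grip_force: 0.0
```

```bash
python3 - <<'E'
from h import *
from rig import *
t=capture("scene"); s=sense(); c=capture("wrist")
b=cv2.resize(t["image"][160:220,255:335,::-1],(533,400),interpolation=cv2.INTER_CUBIC)
a=cv2.resize(c["image"][100:340,176:336,::-1],(267,400))
cv2.imwrite("pics/s4.png",np.hstack([b,a])); print(s["tau"],s["wrist_torque"])
E
```

```text
[-1.03827857e-03 -5.21648848e+01 -2.18759412e+01 -4.47987923e-04
 -5.19996553e-03  2.46412827e-05] [ 0.03042426  0.02170085 -0.01764749]
```

View pics/s4.png

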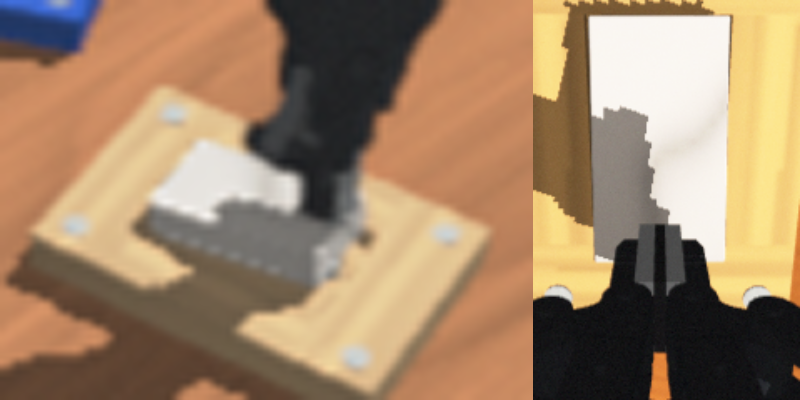

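The tip is at crop (318,215), still just above the stone's raised end, so I keep lowering in small guarded steps.

```bash
for i in 1 ; do python3 -m handwheel '[[[0,0,-1.5,0,0,0,-1],[0,0,0,0,0,0,-1]]]'|grep -E 'pos|force:'; done; python3 -m handwheel '[[[0,0,-1.5,0,0,0,-1],[0,0,0,0,0,0,-1]]]'|grep -E 'pos|force:'; python3 -m handwheel '[[[0,0,-1.5,0,0,0,-1],[0,0,0,0,0,0,-1]]]'|grep -E 'pos|force:'
```

```text
eef_pos: [576.1, 163.1, 26.3]
force: [-0.5, -0.8, -0.9]
grip_force: 0.0
eef_pos: [576.3, 163.2, 25.0]
force: [-0.2, 1.5, 2.0]
grip_force: 0.6
eef_pos: [576.6, 163.2, 23.7]
force: [1.3, 0.4, 3.1]
grip_force: 2.0
```

Contact at TCP z≈25.5, so the shut tips sit about 20 mm behind the TCP. Pressing on.

```bash
python3 -m handwheel '[[[0,0,-2,0,0,0,-1],[0,0,0,0,0,0,-1]]]'|grep -E 'pos|force:'; python3 -m handwheel '[[[0,0,-2,0,0,0,-1],[0,0,0,0,0,0,-1]]]'|grep -E 'pos|force:'; python3 -m handwheel '[[[0,0,-1.5,0,0,0,-1],[0,0,0,0,0,0,-1]]]'|grep -E 'pos|force:';python3 -m handwheel '[[[0,0,-1.5,0,0,0,-1],[0,0,0,0,0,0,-1]]]'|grep -E 'pos|force:'
```

```text
eef_pos: [576.8, 163.3, 21.7]
force: [2.5, 1.0, 4.3]
grip_force: 2.1
eef_pos: [576.7, 163.2, 19.7]
force: [2.2, 1.4, 4.3]
grip_force: 2.2
eef_pos: [576.7, 163.2, 18.2]
force: [2.8, 1.3, 4.8]
grip_force: 2.3
eef_pos: [576.6, 163.1, 16.6]
force: [3.6, 1.3, 4.7]
grip_force: 2.3
```

```bash
python3 -m handwheel '[[[0,0,-1,0,0,0,-1],[0,0,0,0,0,0,-1]]]'|grep -E 'pos|force:'; python3 -m handwheel '[[[0,0,-1,0,0,0,-1],[0,0,0,0,0,0,-1]]]'|grep -E 'pos|force:'; python3 -m handwheel '[[[0,0,-1,0,0,0,-1],[0,0,0,0,0,0,-1]]]'|grep -E 'pos|force:'
```

```text
eef_pos: [576.6, 163.2, 15.7]
force: [3.6, 0.7, 4.6]
grip_force: 2.5
eef_pos: [576.6, 163.2, 14.7]
force: [4.1, 1.2, 4.4]
grip_force: 2.5
eef_pos: [576.6, 163.2, 13.7]
force: [3.8, 0.7, 5.1]
grip_force: 2.6
```

```bash
python3 -m handwheel '[[[0,0,-1,0,0,0,-1],[0,0,0,0,0,0,-1]]]'|grep -E 'pos|force:'; python3 -m handwheel '[[[0,0,-1,0,0,0,-1],[0,0,0,0,0,0,-1]]]'|grep -E 'pos|force:'
```

```text
eef_pos: [576.8, 163.2, 12.8]
force: [3.8, 2.1, 6.0]
grip_force: 2.7
eef_pos: [576.9, 163.2, 12.6]
force: [1.0, 0.4, 13.1]
grip_force: 6.3
```

```bash
python3 -m handwheel '[[[0,0,-1,0,0,0,-1],[0,0,0,0,0,0,-1],[0,0,0,0,0,0,-1]]]'|grep -E 'time|pos|force:'
python3 - <<'E'
from h import *
from rig import *
t=capture("scene"); 
b=cv2.resize(t["image"][160:220,255:335,::-1],(800,600),interpolation=cv2.INTER_CUBIC)
ax=np.array([np.cos(.2775),np.sin(.2775),0]);ay=np.array([-ax[1],ax[0],0]);C=np.array([545.3,154.4,0])
for P in [C+ax*i*42+ay*j*23+[0,0,36] for i in(-1,1) for j in(-1,1)]: cv2.circle(b,tuple(((proj(t,P)[0]-[255,160]+.5)*10).astype(int)),4,(0,0,255),-1)
cv2.imwrite("pics/s5.png",b)
E
```

```text
time_s: 10.3
eef_pos: [576.9, 163.2, 12.6]
force: [-2.1, -0.9, 20.6]
grip_force: 10.5
```

View pics/s5.png

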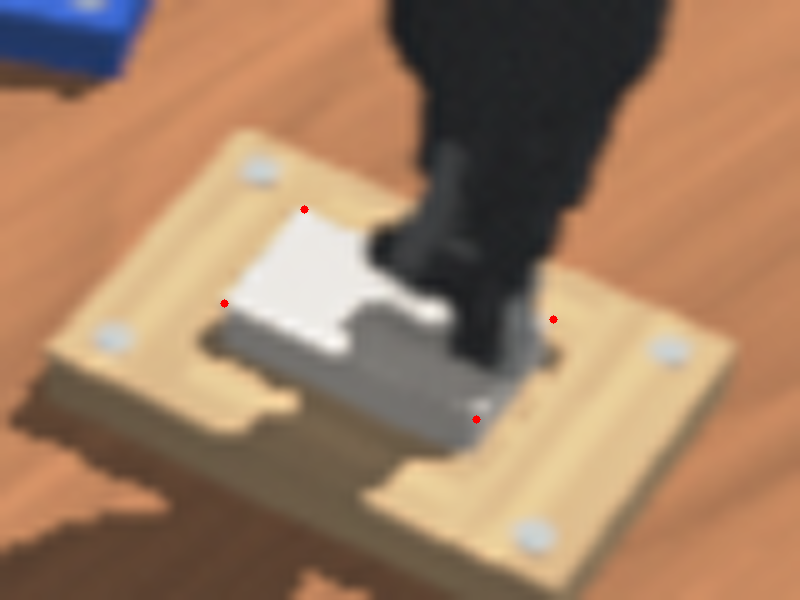

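The stone now matches the red home outline at all visible corners, and the force jumped to 20 N at a hard stop, so it is seated. The shut tips sit about 23 mm behind the TCP. Next I lift, part-open the fingers and move over the stone's centre.

```bash
python3 -m handwheel '[[[0,0,20,0,0,0,-1],[0,0,30,0,0,0,0.4],[-15.5,-4.5,0,0,0,0,0.4],[-15.5,-4.5,0,0,0,0,0.4],[0,0,0,0,0,0,0.4],[0,0,0,0,0,0,0.4]]]' 40
python3 - <<'E'
from h import *
from rig import *
s=sense(); c=capture("wrist"); pickle.dump((c,s),open("w5.pkl","wb"))
im=c["image"]; hsv=cv2.cvtColor(im,cv2.COLOR_RGB2HSV); print(s["eef_pos"])
q=R.from_quat(np.r_[s["ee_rot"][1:],s["ee_rot"][0]]).as_matrix()
m=((hsv[...,1]<55)&(hsv[...,2]>90)).astype(np.uint8); m[300:]=0
k=max(cv2.findContours(m,cv2.RETR_EXTERNAL,cv2.CHAIN_APPROX_NONE)[0],key=cv2.contourArea)
print(cv2.boundingRect(k),cv2.minAreaRect(onz(c,k[:,0],36,s)[:,:2].astype(np.float32)))
o=im[...,::-1].copy()
ax=np.array([np.cos(.2775),np.sin(.2775),0]);ay=np.array([-ax[1],ax[0],0]);C=np.array([545.3,154.4,36])
for i in(-1,1):
  for j in (-1,1): cv2.circle(o,tuple(proj(c,C+ax*i*42+ay*j*23,s)[0].astype(int)),3,(0,0,255),-1)
cv2.imwrite("pics/w5.png",o)
E
```

```text
time_s: 11.1
eef_pos: [545.2, 154.2, 60.0]
ee_rot: [-0.0, -0.14, 0.99, 0.0]
force: [0.4, -0.1, -1.0]
grip_width: 0.698
grip_force: 0.0
[545.21590839 154.19401693  60.02161663]
(218, 155, 67, 111) ((541.77197265625, 154.06460571289062), (84.68436431884766, 45.51715087890625), 16.45970344543457)
```

View pics/w5.png

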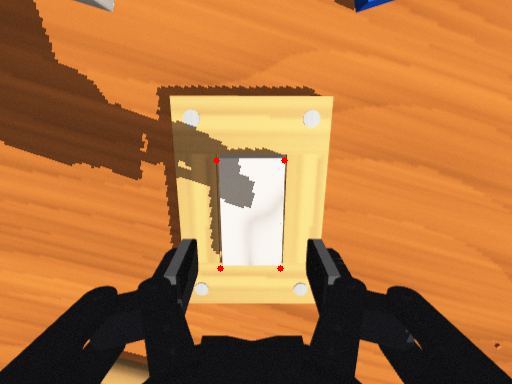

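The picture shows the seated stone at px (218-285,155-265) between the part-open fingers (columns 195 and 308), centred and aligned. Descending to feel for the board.

```bash
python3 -m handwheel '[[[-2,0,-25,0,0,0,0.4],[0,0,-25,0,0,0,0.4],[0,0,-3,0,0,0,0.4],[0,0,0,0,0,0,0.4]]]'|grep -E 'pos|force:';python3 -m handwheel '[[[0,0,-2,0,0,0,0.4],[0,0,0,0,0,0,0.4]]]'|grep -E 'pos|force:';python3 -m handwheel '[[[0,0,-2,0,0,0,0.4],[0,0,0,0,0,0,0.4]]]'|grep -E 'pos|force:'
```

```text
eef_pos: [543.6, 154.2, 7.9]
force: [-0.3, -0.7, 0.3]
grip_force: 0.0
eef_pos: [543.4, 154.2, 5.9]
force: [-0.2, -0.2, -0.4]
grip_force: 0.0
eef_pos: [543.1, 154.2, 3.4]
force: [0.6, 0.1, -0.0]
grip_force: 0.0
```

```bash
python3 -m handwheel '[[[0,0,-2,0,0,0,0.4],[0,0,0,0,0,0,0.4]]]'|grep -E 'pos|force:';python3 -m handwheel '[[[0,0,-2,0,0,0,0.4],[0,0,0,0,0,0,0.4]]]'|grep -E 'pos|force:'
```

```text
eef_pos: [543.0, 154.1, 1.2]
force: [-0.3, -0.9, -0.0]
grip_force: 0.0
eef_pos: [543.1, 154.1, -0.8]
force: [-0.6, -0.3, 0.8]
grip_force: 0.0
```

```bash
python3 -m handwheel '[[[0,0,-2,0,0,0,0.4],[0,0,0,0,0,0,0.4]]]'|grep -E 'pos|force:';python3 -m handwheel '[[[0,0,-1.5,0,0,0,0.4],[0,0,0,0,0,0,0.4]]]'|grep -E 'pos|force:'
```

```text
eef_pos: [543.1, 154.2, -2.8]
force: [0.1, -0.4, 0.2]
grip_force: 0.0
eef_pos: [543.1, 154.1, -4.2]
force: [-0.8, 0.0, 0.0]
grip_force: 0.0
```

```bash
python3 -m handwheel '[[[0,0,-1.5,0,0,0,0.4],[0,0,0,0,0,0,0.4]]]'|grep -E 'pos|force:';python3 -m handwheel '[[[0,0,-1.5,0,0,0,0.4],[0,0,0,0,0,0,0.4]]]'|grep -E 'pos|force:'
```

```text
eef_pos: [543.1, 154.1, -5.7]
force: [0.2, 0.3, -0.4]
grip_force: 0.0
eef_pos: [543.3, 154.1, -6.4]
force: [-2.5, -0.1, 7.4]
grip_force: 3.7
```

Board contact at TCP z=-6.3. I raise 4 mm and close.

```bash
python3 -m handwheel '[[[0,0,4.5,0,0,0,0.4],[0,0,0,0,0,0,-1],[0,0,0,0,0,0,-1],[0,0,0,0,0,0,-1],[0,0,0,0,0,0,-1]]]' 60; python3 -m handwheel '[[[0,0,4,0,0,0,-1],[0,0,8,0,0,0,-1],[0,0,12,0,0,0,-1],[0,0,20,0,0,0,-1],[0,0,0,0,0,0,-1]]]'
```

```text
time_s: 14.28
eef_pos: [543.6, 154.2, -1.8]
ee_rot: [0.001, -0.14, 0.99, -0.0]
force: [-2.2, 0.4, 7.3]
grip_width: 0.52
grip_force: 62.3
time_s: 14.9
eef_pos: [544.0, 154.2, 43.0]
ee_rot: [0.001, -0.14, 0.99, -0.0]
force: [0.6, -0.1, -2.4]
grip_width: 0.517
grip_force: 61.9
```

Holding: the force reads 2.4 N, which matches the stone's weight. The underside sits 18 mm behind the TCP, so the TCP target is (575.5,-158,184), with yaw -21° and then a 25° tilt about the camera's y axis.

```bash
python3 -m handwheel '[[[0,0,45,0,0,0,-1],[0,0,55,0,0,0,-1],[0,0,55,0,0,0,-1],[3,-30,10,0,0,-7,-1],[4,-39,0,0,0,-7,-1],[4,-39,0,0,0,-7,-1],[4,-39,0,-0.44,-4.98,0,-1],[0,0,0,0,0,0,-1]]]'; python3 -m handwheel '[[[4,-39,0,-0.44,-4.98,0,-1],[4,-39,0,-0.44,-4.98,0,-1],[4,-39,0,-0.44,-4.98,0,-1],[4,-39,0,-0.44,-4.98,0,-1],[0,-9,0,0,0,0,-1],[0,0,0,0,0,0,-1],[0,0,0,0,0,0,-1]]]'
python3 - <<'E'
from h import *
from rig import *
s=sense(); q=R.from_quat(np.r_[s["ee_rot"][1:],s["ee_rot"][0]])
a=np.radians(-5); H=R.from_euler('z',-5,degrees=True)*R.from_euler('y',-25,degrees=True)
T=H*R.from_matrix(np.diag([-1,1,-1]))
print("turn left (world rotvec deg)",np.degrees((T*q.inv()).as_rotvec()), "tcp left",np.array([575.5,-157.7,184.4])-s["eef_pos"])
E
```

```text
time_s: 15.9
eef_pos: [557.4, 5.2, 205.8]
ee_rot: [0.043, 0.044, 0.998, -0.002]
force: [-0.6, 0.0, -0.4]
grip_width: 0.522
grip_force: 62.4
time_s: 16.77
eef_pos: [574.5, -156.6, 206.4]
ee_rot: [0.216, 0.041, 0.976, -0.009]
force: [-0.1, -0.0, -0.9]
grip_width: 0.524
grip_force: 62.4
turn left (world rotvec deg) [ 0.03024427 -0.04637625 -0.16407609] tcp left [  1.03074309  -1.1058982  -21.95092957]
```

```bash
python3 -m handwheel '[[[1,-1,-11,0,0,0,-1],[0,0,-11,0,0,0,-1],[0,0,0,0,0,0,-1],[0,0,0,0,0,0,-1]]]'
python3 - <<'E'
from h import *
from rig import *
c=capture("wrist"); s=sense(); t=capture("scene"); p=capture("top")
H=(R.from_euler('z',-5,degrees=True)*R.from_euler('y',-25,degrees=True)).as_matrix()
vp=np.array([568,-157,200.5])
out=[]
for cc,ss,b in((t,None,(180,170,100,130)),(c,s,(156,150,200,234)),(p,None,(270,100,100,130))):
    o=cc["image"][...,::-1].copy(); k=4 if cc is not c else 2
    o=cv2.resize(o,None,fx=k,fy=k,interpolation=cv2.INTER_CUBIC)
    for x in(-42,42):
        for y in(-23,23):
            for z,col in((0,(0,0,255)),(20,(0,255,0))):
                cv2.circle(o,tuple(((proj(cc,vp+H@np.array([x,y,z]),ss)[0]+.5)*k).astype(int)),3,col,-1)
    x,y,w,h=[v*k for v in b]; o=o[y:y+h,x:x+w]; out.append(cv2.resize(o,(int(w*440/h),440)))
o=np.hstack(out); print(o.shape); cv2.imwrite("pics/v.png",cv2.resize(o,None,fx=min(1,800/o.shape[1]),fy=min(1,800/o.shape[1])))
E
```

```text
time_s: 17.27
eef_pos: [575.3, -158.8, 184.5]
ee_rot: [0.216, 0.042, 0.975, -0.01]
force: [-0.5, -0.6, -1.4]
grip_width: 0.516
grip_force: 62.4
(440, 1052, 3)
```

View pics/v.png

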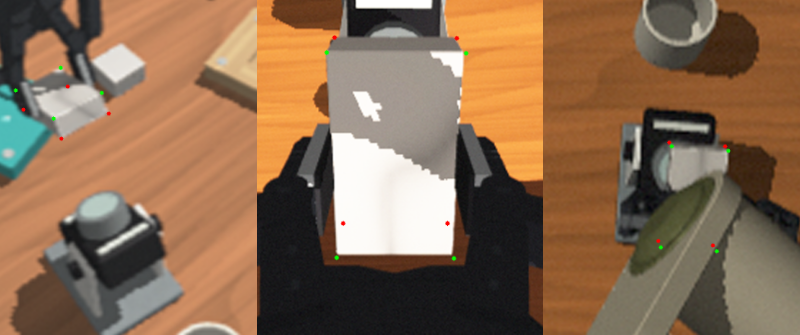

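All three views show the stone's corners on the predicted outline (wrist: top end at row 50, bottom at row 256), centred on the lens column (395). The mug, block and hammer are untouched. Handing in.

```bash
python3 -c "
from rig import *
print(finish_job())"
```

```text
the job is handed in; nothing more can be done
None
```

The inlay was pressed home, taken out, and handed in held still at the camera's view point at about 17 s; every camera check matched its target pose, but the hand-in call returned no verdict.

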